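Hover the gear housing's cover over its threaded holes

TASK

First swing the inspection lamp's arm about a quarter turn away from over the green gear housing, to the left. Then pick up the loose cover plate by its black handle and hold it level about 20 mm above the housing's machined top, all four holes lined up over the four threaded holes (either way round fits), ready for the bolts. Finish while still holding it steady there: do not let go, never let the plate touch the clean housing, and leave the other things on the bench where they are.

Things in the scene. Friction and masses are not known exactly. Their poses are not given: they have to be found in the camera images.
- housing: Green gear housing, fixed to the bench. Foot 150 x 100 mm, bright top flange 130 (its x) x 100 mm (its y) with a 74 x 52 mm opening; top face 60 mm above the bench. Origin: centre of the underside, on the bench; z up. A shaft stub on its -x side, 30 mm high, reaches 68 mm from the centre.
- housing_face (a point): Centre of the housing's top face, 60 mm above its origin; same axes as the housing.
- thread0 (a point): Mouth of threaded hole 0 (8 mm wide) in the housing's top face, at housing x, y = -52, -37 mm.
- thread1 (a point): Mouth of threaded hole 1 (8 mm wide) in the housing's top face, at housing x, y = 52, -37 mm.
- thread2 (a point): Mouth of threaded hole 2 (8 mm wide) in the housing's top face, at housing x, y = 52, 37 mm.
- thread3 (a point): Mouth of threaded hole 3 (8 mm wide) in the housing's top face, at housing x, y = -52, 37 mm.
- cover: Loose aluminium plate, 130 (x) x 100 (y) x 8 mm, 0.28 to 0.42 kg, flat on the bench, handle up. Origin: centre of the underside; z up. Black bridge handle over its centre: bar 80 mm long (x), 14 mm wide (y), 16 mm tall, 32 to 48 mm above the origin, on posts at x = +-30 mm. Half-turn symmetric.
- cover_grip (a point): Centre of the handle bar, 40 mm above the cover's origin; same axes as the cover.
- hole0 (a point): Hole 0 (16 mm wide, right through) in the cover, at its underside, at cover x, y = -52, -37 mm. It goes over thread0, or over thread2 with the cover turned half round.
- hole1 (a point): Hole 1 (16 mm wide, right through) in the cover, at its underside, at cover x, y = 52, -37 mm. It goes over thread1, or over thread3 with the cover turned half round.
- hole2 (a point): Hole 2 (16 mm wide, right through) in the cover, at its underside, at cover x, y = 52, 37 mm. It goes over thread2, or over thread0 with the cover turned half round.
- hole3 (a point): Hole 3 (16 mm wide, right through) in the cover, at its underside, at cover x, y = -52, 37 mm. It goes over thread3, or over thread1 with the cover turned half round.
- lamp_arm (a joint): Angle (rad) of the lamp's level grey arm about its upright post, which stands behind the housing to the robot's left. Starts near 0, lamp head over the housing. Grows clockwise seen from above: the head swings round the robot's side of the post to the robot's left. Stops at -0.3 and 1.9; stays where it is left; about 1 N at the pin moves it. Above 1.1 it is clear.
- lamp_pin (a point): Grip point on the red upright pin on the white lamp head (head 64 mm wide, 126 to 152 mm above the bench). Pin: round, 14 mm wide, 152 to 200 mm above the bench; this point is 16 mm below its top, 184 mm above the bench, 170 mm from the pivot axis.
- lamp_pivot (a point): Point on the arm's upright pivot axis (centre of the post), at the height of lamp_pin (184 mm). The lamp stands on a round foot 90 mm wide, fixed; the post is about 17 cm from the housing's middle; pivot top 166 mm high.
- oil_bottle: Bystander: yellow oil bottle with red spout, 54 mm wide, 165 mm tall, standing. Origin: centre of the underside.
- grease_tin: Bystander: blue tin with pale lid, 69 mm wide, 44 mm tall. Origin: centre of the underside.
- bolt_a: Bystander: steel hex bolt 42 mm tall, 19 mm wide, standing on its head. Origin: centre of the underside.
- bolt_b: Bystander: the same kind of bolt.
- tape_measure: Bystander: yellow and black tape measure, 60 x 77 x 35 mm. Origin: centre of the underside.

How it is judged:
By the outcome, as a careful person would: the job done as asked, in the order asked, and still so for the second after the job is handed in, while the arm keeps its last pose, push and grip.
It also fails if it takes over 58 s, if anything falls off the work surface, if the arm or the gripper's body presses on something with over 40 N, if the wrist force passes 120 N, or if a joint passes its speed limit or range.

ROBOT

A 7-joint arm with a two-finger parallel gripper is mounted at the origin on a cart in front of the work surface, level with it; the furniture and walls round the work are solid. World frame = base frame: x ahead of the robot, y to its left, z up, the work surface at z = 0. Lengths are in m, angles in rad, forces in N, time in s.
With the tool pointing down it reaches from about 0.4 to 0.85 m from the base axis. Payload 10.4 kg.
Tool frame: the origin (TCP) lies midway between the tips of the shut fingers; the grasp point (between the pads) lies 19 mm behind it (r.grip_depth is the distance from the TCP to the grasp point, in m); z points along the fingers, y is the line along which they close (so a half turn about z gives the same grasp; the last joint's range is limited). The gripper opens to 87 mm and grips with 3 to 60 N. Pads are 19 mm wide; open, the fingers measure 117 mm over their backs; the gripper's body (75 mm by 190 mm) begins 51 mm behind the grasp point.
Start: joints at [1.288, 0.332, -0.065, 1.46, 0.022, 1.35, -0.088], TCP at [0.161, -0.604, 0.223] pointing down, gripper open.
Joint ranges: [-2.6, 2.6], [-0.5, 2.12], [-1.47, 1.34], [0.16, 2.42], [-1.27, 4.41], [0.06, 2.06], [-2.6, 2.6]. Speed limits (rad/s): [2.22, 2.22, 2.79, 2.79, 3.14, 3.14, 3.14].

INTERFACE

Orientations are given as a unit quaternion [x, y, z, w].
In Python, from station import sense, read_camera, order, r gives the robot as it stands. The module is installed in compiled form; this text tells all that it offers.
- The arm moves only by the tool drive_effector, called after "Request:" by a JSON object that holds its "fn" and its "kwargs". Schema: {"type":"object","properties":{"steps":{"type":"array","items":{"type":"object","properties":{"d":{"type":"array","items":{"type":"number"},"minItems":3,"maxItems":3},"turn_vec":{"type":"array","items":{"type":"number"},"minItems":3,"maxItems":3}},"additionalProperties":false},"minItems":1,"maxItems":12},"jaw":{"type":"number"},"only":{"type":"string"},"quiet":{"type":"boolean"},"lines":{"type":"string"}},"required":["steps"],"additionalProperties":false}. steps is a list of rows, 1 to 12 of them, each an object with the fields d (a list: dx, dy, dz in shares of 750 mm (1.0 is 750 mm)), turn_vec (a list: a rotation vector rx, ry, rz in parts of the range, where 1.0 means 4 rad); a field left out counts as zero; each row is the pose to reach, as a shift and turn from the pose commanded when the call began, along the tool's axes at that moment; what a row does not reach only later rows make up. A row lasts 1/12 s, in which the tool goes at most 0.0417 m and 0.125 rad, less where a joint would pass 70% of its speed; a pose out of reach is approached as far as the arm can. jaw is the finger opening in m, set as the call begins (left out keeps the last). The fingers move at their own pace and stop on an object; the grip force is fixed at half the most. Time passes only in rows, so rows that do not move let the fingers close. The tool returns the time, the measured TCP pose, the force, the opening and the grip force at its end. only (a regular expression) keeps the lines of the reply that match it, lines (a string "A,B") keeps lines A to B, and quiet returns only ok. Input that does not fit is refused with a message, and nothing moves.
- sense(): the state, without advancing time (a new reading comes with each control period).
- read_camera(name): name is "side" or "top" or "wrist"; returns a dict with "pixels" (480x640x3 uint8, red, green, blue), "fx", "fy", "cx", "cy" (pixels), "camera_from_world" (4x4, takes a point from world to camera coordinates). Camera axes: x right, y down, z forward; pixel columns grow to the right and rows downward; lengths in m; the calibration is good to about 2 mm. A picture is of the moment at which its call begins. There is no depth.
- order.finish_job(): hands the job in; it is judged then, once.
The state is a dict: "time_s": time; "q": joint angles; "joint_vel": joint speeds; "joint_efforts": joint torques, N m; "position": TCP position; "orientation": TCP orientation; "ft_force": force on the tool from outside, world axes, zero at the start; "moment": the same for the moment, N m; "grip_width": finger opening in m; "grip_force": force on a finger pad.
Only numpy, scipy, OpenCV 4.12 (cv2) and the standard library are available. Lean on these libraries where they do the work, as an engineer would, in place of code of your own. Each camera call takes 0.05 s, during which the arm holds its last target. There are 200 camera calls.

## Working session

There is one attempt and no reset: what is moved stays moved. The work goes in short steps, Python scripts to look and compute and a tool call to move; the robot and the scene stay as the last step left them, time stands still between calls to the robot, and variables do not carry over. Pictures are saved under pics/ and viewed, at most 10 in all, crops included, and the job is handed in when it is done.

```bash
mkdir -p pics; python3 - <<'E'
from station import sense, read_camera, r
import cv2,numpy as np,json
for n in ("top","side"):
    c=read_camera(n); cv2.imwrite(f"pics/{n}0.png",c["pixels"][:,:,::-1]); print(n,c["fx"],c["fy"],c["cx"],c["cy"]);print(np.round(c["camera_from_world"],4))
s=sense();print(s["time_s"],s["position"],s["orientation"],s["grip_width"],r.grip_depth,s["ft_force"])
E
```

```text
top 463.862893965331 463.862893965331 310.37032156792236 238.6028546624331
[[ 0.0148 -0.9997  0.0189 -0.0752]
 [-0.9905 -0.0172 -0.1366  0.5631]
 [ 0.1369 -0.0167 -0.9904  1.2246]
 [ 0.      0.      0.      1.    ]]
side 583.9834992066208 583.9834992066208 316.37915929207486 240.92700799570156
[[-0.9982  0.0597  0.0111  0.5502]
 [ 0.0165  0.4439 -0.8959  0.1177]
 [-0.0584 -0.8941 -0.444   1.4404]
 [ 0.      0.      0.      1.    ]]
0.1 [ 0.16044211 -0.60369075  0.22184761] [ 9.91570813e-01  1.29564294e-01 -1.27434687e-04 -6.32237777e-04] 0.08698622695819559 0.0187 [0.02947943 0.4196353  0.24086492]
```

View pics/top0.png

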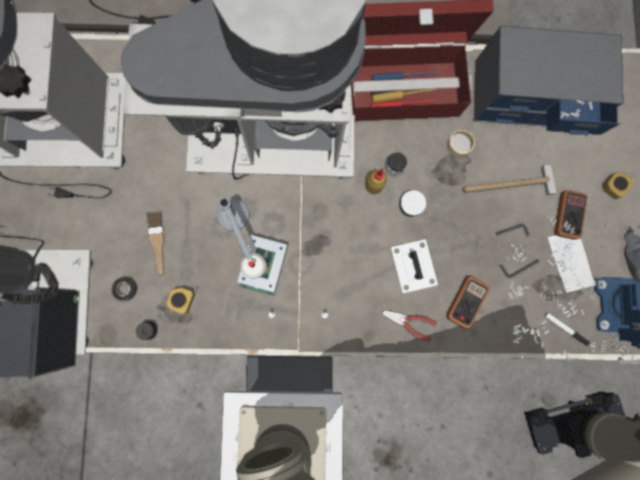

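View pics/side0.png

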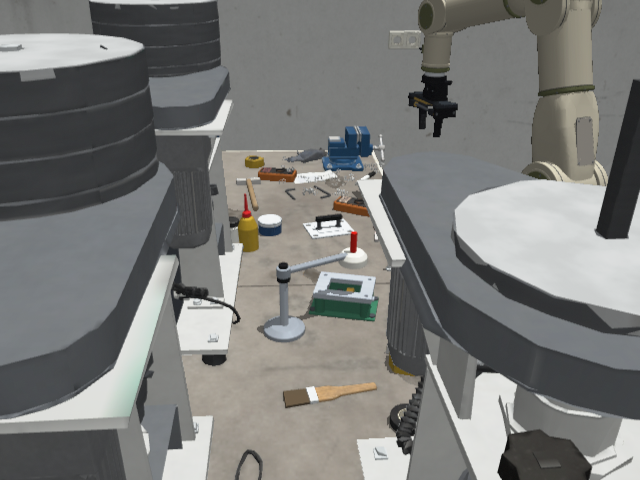

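Top view: housing about (262,264), lamp pin (251,264), post about (230,208), cover (415,266), bolts (271,314) and (324,314), bottle (376,180), tin (413,203). Side view: red pin (353,243), pivot (283,270), cover (328,226). I'll enlarge the parts that matter.

```bash
python3 - <<'E'
import cv2,numpy as np
t=cv2.imread("pics/top0.png");s=cv2.imread("pics/side0.png")
def z(i,u,v,w,h,k):
    o=cv2.resize(i[v:v+h,u:u+w],None,fx=k,fy=k,interpolation=cv2.INTER_CUBIC)
    for a in range(0,w,10): cv2.putText(o,str(u+a),(a*k,8),0,.3,(0,0,255),1);cv2.line(o,(a*k,10),(a*k,14),(0,0,255),1)
    for b in range(10,h,10): cv2.putText(o,str(v+b),(0,b*k),0,.3,(0,0,255),1);cv2.line(o,(20,b*k),(26,b*k),(0,0,255),1)
    return o
c=np.zeros((600,800,3),np.uint8)
def put(o,x,y): c[y:y+o.shape[0],x:x+o.shape[1]]=o
put(z(t,215,190,80,120,5),0,0)
put(z(t,385,235,60,60,6),410,0)
put(z(s,260,225,120,75,3),410,370)
cv2.imwrite("pics/z0.png",c)
E
```

```text
(no output)
```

View pics/z0.png

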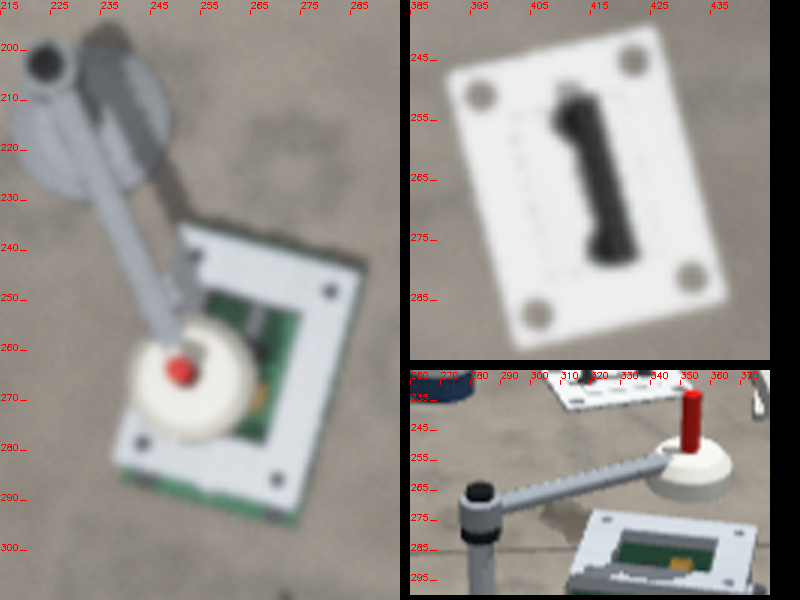

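Crop readings in top-image pixels:
- Threads: (254.2,241.4), (281,248.2), (243.4,278.6), (270.4,286).
- Pin top: (251,264). Pivot top: (224,202.6).
- Cover holes: (396.8,251), (422.2,245.2), (406.3,287.3), (431.8,281.3).
- Side-view pin top: about (353.5,233).

```bash
cat > h.py <<'E'
import numpy as np,cv2
from station import sense, read_camera, r
from scipy.spatial.transform import Rotation as R
def back(c,uv,z):
    M=c["camera_from_world"];Rm=M[:3,:3];o=-Rm.T@M[:3,3]
    d=Rm.T@np.array([(uv[0]-c["cx"])/c["fx"],(uv[1]-c["cy"])/c["fy"],1]);return o+d*(z-o[2])/d[2]
def proj(c,p):
    q=c["camera_from_world"]@np.append(p,1);return np.array([c["cx"]+c["fx"]*q[0]/q[2],c["cy"]+c["fy"]*q[1]/q[2]])
def fit(P,L):  # world xy of holes, local xy -> centre, yaw
    P=np.array(P)[:,:2];L=np.array(L);m=P.mean(0);A=((P-m).T@L);yaw=np.arctan2(A[1,0]-A[0,1],A[0,0]+A[1,1]);
    c,s=np.cos(yaw),np.sin(yaw);e=P-m-L@np.array([[c,s],[-s,c]]);return m,yaw,np.abs(e).max()
L=[(-.052,-.037),(.052,-.037),(.052,.037),(-.052,.037)]
def togo(p,Rt=None):
    "shift and turn in tool axes to put TCP at p, from measured pose"
    s=sense();Q=R.from_quat(s["orientation"]);d=Q.inv().apply(np.array(p)-s["position"])
    return np.round(d,4),(np.round((Q.inv()*Rt).as_rotvec(),3) if Rt is not None else None)
def down(a): # tool down; y axis (closing) at world yaw a
    y=np.array([np.cos(a),np.sin(a),0]);z=np.array([0,0,-1.]);return R.from_matrix(np.c_[np.cross(y,z),y,z])
E
python3 - <<'E'
from h import *
c=read_camera("top");s=read_camera("side")
T=[back(c,p,.06) for p in [(243.4,278.6),(254.2,241.4),(281,248.2),(270.4,286)]]
# order: far side edges; long direction 243->254
print("T",np.round(T,4)); 
for l in (L,L[1:]+L[:1]): print("housing",fit(T,l), fit(T[::-1],l))
C=[back(c,p,.007) for p in [(406.3,287.3),(396.8,251),(422.2,245.2),(431.8,281.3)]]
for l in (L,): print("cover",fit(C,l),fit(C[::-1],l))
for z in (.2,):print("pin",back(c,(251,264),z),back(s,(353.5,233),z))
print("piv",back(c,(224,202.6),.166),back(s,(284,262),.166))
for n,p in dict(bolt1=(271,314),bolt2=(324,314)).items(): print(n,back(c,p,.042))
print("tin",back(c,(413,203),.044),"bottle",back(c,(378,172),.165))
st=sense();print(R.from_quat(st["orientation"]).as_matrix().round(3))
E
```

```text
T [[0.4517 0.1095 0.06  ]
 [0.5512 0.0842 0.06  ]
 [0.5341 0.0122 0.06  ]
 [0.4333 0.0378 0.06  ]]
housing (array([0.49257683, 0.06094526]), np.float64(-0.2564272796645077), np.float64(0.07221515334068004)) (array([0.49257683, 0.06094526]), np.float64(-0.2464920591930813), np.float64(0.0008239079192364704))
housing (array([0.49257683, 0.06094526]), np.float64(2.2293048471846264), np.float64(0.12035866813067346)) (array([0.49257683, 0.06094526]), np.float64(-1.8161028807702029), np.float64(0.01833297507729121))
cover (array([ 0.49643482, -0.35711669]), np.float64(0.24761699334625273), np.float64(0.07187855924460121)) (array([ 0.49643482, -0.35711669]), np.float64(0.24366187868060893), np.float64(0.0003460893223527911))
pin [0.47929211 0.0753178  0.2       ] [0.47879334 0.08241325 0.2       ]
piv [0.63264914 0.15040972 0.166     ] [0.62841765 0.14408498 0.166     ]
bolt1 [0.35995518 0.03547657 0.042     ]
bolt2 [ 0.3619742  -0.10534286  0.042     ]
tin [ 0.66751977 -0.34739407  0.044     ] bottle [ 0.71840618 -0.23113949  0.165     ]
[[ 0.966  0.257 -0.   ]
 [ 0.257 -0.966  0.001]
 [-0.    -0.001 -1.   ]]
```

```bash
python3 - <<'E'
from h import *
for p in [(.44,-.36,.27),(.479,.077,.26)]: print(togo(p,down(np.radians(0))),togo(p,down(np.radians(180))))
E
```

```text
(array([ 0.3328, -0.1639, -0.0478]), array([-1.000e-03, -1.000e-03, -1.311e+00])) (array([ 0.3328, -0.1639, -0.0478]), array([-1.000e-03,  1.000e-03,  1.831e+00]))
(array([ 0.4827, -0.5762, -0.0375]), array([-1.000e-03, -1.000e-03, -1.311e+00])) (array([ 0.4827, -0.5762, -0.0375]), array([-1.000e-03,  1.000e-03,  1.831e+00]))
```

The manual's scale: shifts go in shares of 750 mm and turns go in shares of 4 rad. Converting my numbers, 0.333 m is 0.444, -0.164 m is -0.2187, -0.6 rad is -0.15.

Request:
{"fn": "drive_effector", "kwargs": {"steps": [{"d": [0.444,-0.2187,-0.064],"turn_vec": [0,0,-0.15]},{"d": [0.444,-0.2187,-0.064],"turn_vec": [0,0,-0.15]},{"d": [0.444,-0.2187,-0.064],"turn_vec": [0,0,-0.15]},{"d": [0.444,-0.2187,-0.064],"turn_vec": [0,0,-0.15]},{"d": [0.444,-0.2187,-0.064],"turn_vec": [0,0,-0.15]},{"d": [0.444,-0.2187,-0.064],"turn_vec": [0,0,-0.15]},{"d": [0.444,-0.2187,-0.064],"turn_vec": [0,0,-0.15]},{"d": [0.444,-0.2187,-0.064],"turn_vec": [0,0,-0.15]},{"d": [0.444,-0.2187,-0.064],"turn_vec": [0,0,-0.15]},{"d": [0.444,-0.2187,-0.064],"turn_vec": [0,0,-0.15]}], "jaw": 0.05}}

```text
time_s: 1.03
position: [0.4471, -0.3524, 0.2718]
orientation: [0.907, 0.422, 0.002, -0.0]
ft_force: [0.4, 1.5, -0.5]
grip_width: 0.0502
grip_force: 0.0
```

```bash
python3 - <<'E'
from h import *
print(togo((.479,.077,.26),down(0)))
E
```

```text
(array([ 0.349 , -0.252 ,  0.0127]), array([ 0.003, -0.003, -0.699]))
```

In the tool's units: 0.349 m is 0.4653, -0.252 m is -0.336, -0.7 rad is -0.175.

Request:
{"fn": "drive_effector", "kwargs": {"steps": [{"d": [0.4653,-0.336,0.0173],"turn_vec": [0,0,-0.175]},{"d": [0.4653,-0.336,0.0173],"turn_vec": [0,0,-0.175]},{"d": [0.4653,-0.336,0.0173],"turn_vec": [0,0,-0.175]},{"d": [0.4653,-0.336,0.0173],"turn_vec": [0,0,-0.175]},{"d": [0.4653,-0.336,0.0173],"turn_vec": [0,0,-0.175]},{"d": [0.4653,-0.336,0.0173],"turn_vec": [0,0,-0.175]},{"d": [0.4653,-0.336,0.0173],"turn_vec": [0,0,-0.175]},{"d": [0.4653,-0.336,0.0173],"turn_vec": [0,0,-0.175]},{"d": [0.4653,-0.336,0.0173],"turn_vec": [0,0,-0.175]},{"d": [0.4653,-0.336,0.0173],"turn_vec": [0,0,-0.175]},{"d": [0.4653,-0.336,0.0173],"turn_vec": [0,0,-0.175]},{"d": [0.4653,-0.336,0.0173],"turn_vec": [0,0,-0.175]}]}}

```text
time_s: 2.03
position: [0.4767, 0.0734, 0.2576]
orientation: [0.709, 0.706, 0.001, -0.0]
ft_force: [-0.9, -0.0, 0.4]
grip_width: 0.0502
grip_force: 0.0
```

```bash
python3 - <<'E'
from h import *
print(togo((.479,.077,.168),down(0)),sense()["q"],sense()["position"])
c=read_camera("wrist");print(proj(c,(.479,.077,.2)),proj(c,sense()["position"]))
a=c["pixels"][:,:,::-1];b=read_camera("top")["pixels"][210:300,200:320,::-1]
o=np.vstack([cv2.resize(a,(533,400)),np.pad(cv2.resize(b,(266,200),interpolation=2),((0,0),(0,267),(0,0)))]);cv2.imwrite("pics/w1.png",o)
E
```

```text
(array([0.0035, 0.0023, 0.0896]), array([ 0.   , -0.001, -0.004])) [ 0.54022034  0.04628272 -0.79838262  1.73581542  0.03293099  1.37289234
 -0.26821999] [0.47665517 0.07343759 0.2576434 ]
[322.37391329 248.24601115] [318.79340855 290.54191007]
```

View pics/w1.png

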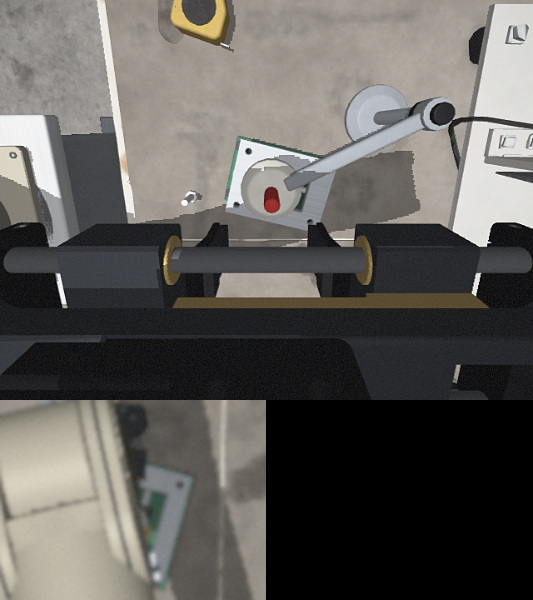

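The wrist view shows the red pin's top at about (325,249), against a predicted (322,248). The estimate is good and I'll go down.

In the tool's units: 0.088 m is 0.1173, 0.0035 m is 0.0047.

Request:
{"fn": "drive_effector", "kwargs": {"steps": [{"d": [0.0047,0.004,0.1173]},{"d": [0.0047,0.004,0.1173]},{"d": [0.0047,0.004,0.1173]},{"d": [0.0047,0.004,0.1173]}]}}

```text
time_s: 2.47
position: [0.4787, 0.0708, 0.1681]
orientation: [0.712, 0.703, -0.002, -0.002]
ft_force: [-0.4, -0.4, 0.6]
grip_width: 0.0501
grip_force: 0.0
```

Request:
{"fn": "drive_effector", "kwargs": {"steps": [{},{},{},{},{},{}], "jaw": 0.0}}

```text
time_s: 2.97
position: [0.4804, 0.0723, 0.1701]
orientation: [0.711, 0.703, 0.0, 0.0]
ft_force: [0.1, -0.1, -0.6]
grip_width: 0.0178
grip_force: 0.0
```

```bash
python3 - <<'E'
from h import *
s=sense();p=s["position"];Q=R.from_quat(s["orientation"]);v=np.array([.631,.148,p[2]]);d=p-v;print(p,np.hypot(*d[:2]))
for a in np.arange(.125,1.6,.125):
    print(round(a,3),Q.inv().apply(v+R.from_rotvec([0,0,-a]).apply(d)-p).round(3))
E
```

```text
[0.48038336 0.07231892 0.1700908 ] 0.16856155816417928
0.125 [ 0.019 -0.008 -0.   ]
0.25 [ 0.039 -0.014 -0.   ]
0.375 [ 0.06  -0.018 -0.   ]
0.5 [ 0.081 -0.019 -0.   ]
0.625 [ 0.102 -0.017 -0.   ]
0.75 [ 0.123 -0.013 -0.   ]
0.875 [ 0.143 -0.006 -0.   ]
1.0 [ 0.162  0.004 -0.   ]
1.125 [ 0.179  0.015 -0.   ]
1.25 [ 0.195  0.029 -0.   ]
1.375 [ 0.209  0.045 -0.   ]
1.5 [ 0.221  0.062 -0.   ]
```

In the tool's units: 0.06 m is 0.08, 0.049 m is 0.0653, 0.375 rad is 0.0938.

Request:
{"fn": "drive_effector", "kwargs": {"steps": [{},{},{},{"d": [0.012,-0.0053,0],"turn_vec": [0,0,0.0156]},{"d": [0.0253,-0.0107,0],"turn_vec": [0,0,0.0313]},{"d": [0.0387,-0.0147,0],"turn_vec": [0,0,0.0469]},{"d": [0.052,-0.0187,0],"turn_vec": [0,0,0.0625]},{"d": [0.0653,-0.0213,0],"turn_vec": [0,0,0.0781]},{"d": [0.08,-0.024,0],"turn_vec": [0,0,0.0938]}]}}

```text
time_s: 3.72
position: [0.4614, 0.1329, 0.1698]
orientation: [0.83, 0.557, -0.001, -0.0]
ft_force: [-8.0, -1.9, 9.9]
grip_width: 0.0132
grip_force: 30.0
```

Request:
{"fn": "drive_effector", "kwargs": {"steps": [{"d": [0.012,-0.0053,0],"turn_vec": [0,0,0.0156]},{"d": [0.0253,-0.0107,0],"turn_vec": [0,0,0.0313]},{"d": [0.0387,-0.0147,0],"turn_vec": [0,0,0.0469]},{"d": [0.052,-0.0187,0],"turn_vec": [0,0,0.0625]},{"d": [0.0653,-0.0213,0],"turn_vec": [0,0,0.0781]},{"d": [0.08,-0.024,0],"turn_vec": [0,0,0.0938]},{"d": [0.0933,-0.0253,0],"turn_vec": [0,0,0.1094]},{"d": [0.108,-0.0253,0],"turn_vec": [0,0,0.125]},{"d": [0.1227,-0.024,0],"turn_vec": [0,0,0.1406]},{"d": [0.136,-0.0227,0],"turn_vec": [0,0,0.1563]},{"d": [0.1507,-0.02,0],"turn_vec": [0,0,0.1719]},{"d": [0.164,-0.0173,0],"turn_vec": [0,0,0.1875]}]}}

```text
time_s: 4.72
position: [0.4945, 0.2555, 0.1699]
orientation: [0.976, 0.216, -0.001, -0.002]
ft_force: [-10.4, 7.0, 7.5]
grip_width: 0.0137
grip_force: 30.0
```

In the tool's units: 0.06 m is 0.08, 0.049 m is 0.0653, 0.375 rad is 0.0938.

Request:
{"fn": "drive_effector", "kwargs": {"steps": [{"d": [0.012,-0.0053,0],"turn_vec": [0,0,0.0156]},{"d": [0.0253,-0.0107,0],"turn_vec": [0,0,0.0313]},{"d": [0.0387,-0.0147,0],"turn_vec": [0,0,0.0469]},{"d": [0.052,-0.0187,0],"turn_vec": [0,0,0.0625]},{"d": [0.0653,-0.0213,0],"turn_vec": [0,0,0.0781]},{"d": [0.08,-0.024,0],"turn_vec": [0,0,0.0938]},{"d": [0.08,-0.024,0],"turn_vec": [0,0,0.0938]},{"d": [0.08,-0.024,0],"turn_vec": [0,0,0.0938]}]}}

```text
time_s: 5.38
position: [0.5416, 0.2988, 0.17]
orientation: [0.999, 0.032, -0.001, -0.003]
ft_force: [-6.8, 13.6, 2.8]
grip_width: 0.0132
grip_force: 30.0
```

Request:
{"fn": "drive_effector", "kwargs": {"steps": [{},{},{},{}], "jaw": 0.05}}

```text
time_s: 5.72
position: [0.5441, 0.2926, 0.1692]
orientation: [1.0, 0.03, -0.0, 0.0]
ft_force: [-0.5, -0.5, -0.7]
grip_width: 0.032
grip_force: 0.0
```

Request:
{"fn": "drive_effector", "kwargs": {"steps": [{"d": [0,0,-0.1333]},{"d": [0,0,-0.1333]},{"d": [0,0,-0.1333]},{"d": [0,0,-0.1333]}]}}

```text
time_s: 6.05
position: [0.5456, 0.2937, 0.2746]
orientation: [1.0, 0.029, 0.003, -0.001]
ft_force: [-0.9, -0.7, -0.3]
grip_width: 0.0486
grip_force: 0.0
```

```bash
python3 - <<'E'
from h import *
print(sense()["q"],sense()["position"])
for p in [(.5,.05,.26),(.4964,-.3571,.2)]: print(togo(p,down(np.radians(90)+.2437)))
E
```

```text
[-0.03691887  0.37477156 -0.70783103  1.37212088  0.24338201  1.47478381
 -2.24354658] [0.54556522 0.29374385 0.27459893]
(array([-0.0599,  0.2407,  0.0136]), array([-0.01 ,  0.003,  2.957]))
(array([-0.0878,  0.647 ,  0.0723]), array([-0.01 ,  0.003,  2.957]))
```

In the tool's units: 0.647 m is 0.8627, -0.088 m is -0.1173, -0.185 rad is -0.0463.

Request:
{"fn": "drive_effector", "kwargs": {"steps": [{"d": [-0.1173,0.8627,0.0267],"turn_vec": [0,0,-0.0463]},{"d": [-0.1173,0.8627,0.0267],"turn_vec": [0,0,-0.0463]},{"d": [-0.1173,0.8627,0.0267],"turn_vec": [0,0,-0.0463]},{"d": [-0.1173,0.8627,0.0267],"turn_vec": [0,0,-0.0463]},{"d": [-0.1173,0.8627,0.0267],"turn_vec": [0,0,-0.0463]},{"d": [-0.1173,0.8627,0.0267],"turn_vec": [0,0,-0.0463]},{"d": [-0.1173,0.8627,0.0267],"turn_vec": [0,0,-0.0463]},{"d": [-0.1173,0.8627,0.0267],"turn_vec": [0,0,-0.0463]},{"d": [-0.1173,0.8627,0.0267],"turn_vec": [0,0,-0.0463]},{"d": [-0.1173,0.8627,0.0267],"turn_vec": [0,0,-0.0463]},{"d": [-0.1173,0.8627,0.0267],"turn_vec": [0,0,-0.0463]},{"d": [-0.1173,0.8627,0.0267],"turn_vec": [0,0,-0.0463]}], "jaw": 0.06}}

```text
time_s: 7.05
position: [0.5054, -0.2059, 0.2539]
orientation: [0.993, 0.122, -0.0, 0.0]
ft_force: [2.1, 0.2, 0.6]
grip_width: 0.06
grip_force: 0.0
```

```bash
python3 - <<'E'
from h import *
print(sense()["q"],sense()["position"])
for a in (.2437+np.pi/2,.2437-np.pi/2): print(togo((.4964,-.3571,.2),down(a)))
E
```

```text
[ 0.69703557  0.1718717  -0.44347695  1.60612313  0.07556469  1.38075773
 -1.082141  ] [ 0.50535859 -0.20594731  0.25388137]
(array([-0.0451,  0.1445,  0.054 ]), array([ 1.000e-03, -1.000e-03,  3.142e+00]))
(array([-0.0451,  0.1445,  0.054 ]), array([ 0.001,  0.001, -0.   ]))
```

In the tool's units: 0.1445 m is 0.1927, 0.054 m is 0.072.

Request:
{"fn": "drive_effector", "kwargs": {"steps": [{"d": [-0.06,0.1927,0.072]},{"d": [-0.06,0.1927,0.072]},{"d": [-0.06,0.1927,0.072]},{"d": [-0.06,0.1927,0.072]},{"d": [-0.06,0.1927,0.072]},{"d": [-0.06,0.1927,0.072]}]}}

```text
time_s: 7.55
position: [0.4957, -0.3568, 0.1982]
orientation: [0.993, 0.12, -0.001, -0.001]
ft_force: [0.1, 1.2, 0.5]
grip_width: 0.0602
grip_force: 0.0
```

```bash
python3 - <<'E'
from h import *
print(sense()["q"],sense()["position"])
print(togo((.4964,-.3571,.05),down(.2437-np.pi/2)))
c=read_camera("wrist");g=R.from_rotvec([0,0,.2437])
for l in L: print(proj(c,g.apply((*l,.008))+(.4964,-.3571,0)))
for x in(-.04,.04): print("bar",proj(c,g.apply((x,0,.048))+(.4964,-.3571,0)))
t=read_camera("top")["pixels"][185:335,170:320,::-1]
o=np.hstack([cv2.resize(c["pixels"][:,:,::-1],(480,360)),cv2.resize(t,(320,360))]);cv2.imwrite("pics/w2.png",o)
E
```

```text
[ 0.82373033  0.33921581 -0.34603964  1.51747796  0.11744779  1.3085728
 -0.86572249] [ 0.49574334 -0.356821    0.1981643 ]
(array([0.001 , 0.0007, 0.1482]), array([-0.002,  0.003, -0.004]))
[354.68458171 262.11745865]
[356.98153775 167.80786517]
[286.15867484 168.00350271]
[288.94383426 262.23745094]
bar [321.72477378 263.99196343]
bar [321.50879511 183.28702304]
```

View pics/w2.png

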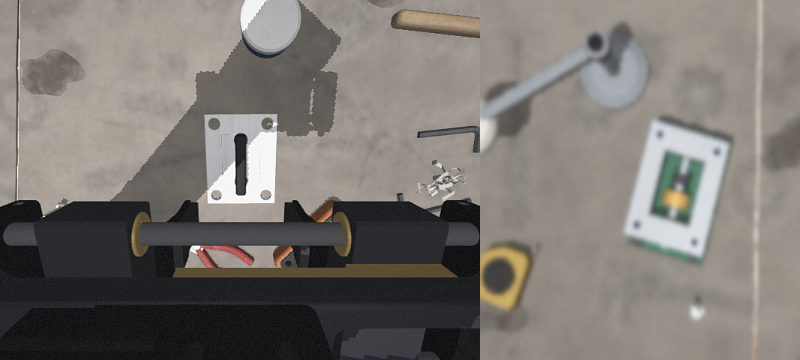

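The wrist view puts the cover holes within about 2 px of prediction, with the bar centred between the fingers. The top crop shows the lamp arm swung left and the housing clear. I'll refine the housing position and go down.

In the tool's units: 0.177 m is 0.236, 0.16 m is 0.2133.

```bash
cat > thr.py <<'E'
from h import *
def threads(c,ctr=(.4926,.0609),yaw=-.2465):
    g=cv2.cvtColor(c["pixels"],cv2.COLOR_RGB2GRAY).astype(float);g=cv2.resize(g,None,fx=8,fy=8,interpolation=cv2.INTER_CUBIC);out=[]
    for l in L:
        u=proj(c,R.from_rotvec([0,0,yaw]).apply((*l,.06))+(*ctr,0));x,y=np.round((u+.5)*8).astype(int);n=26
        w=g[y-n:y+n+1,x-n:x+n+1];k=np.clip(np.median(w)*.92-w,0,None);Y,X=np.mgrid[-n:n+1,-n:n+1];k[X**2+Y**2>n*n]=0
        out.append(u+[(k*X).sum()/k.sum()/8,(k*Y).sum()/k.sum()/8])
    return out
E
python3 - <<'E'
from thr import *
for n in("top","side"):
    c=read_camera(n);u=threads(c);print(n,np.round(u,1).tolist(),fit([back(c,p,.06) for p in u],L))
E
```

```text
top [[269.9, 285.5], [280.5, 247.8], [253.9, 240.5], [243.0, 278.2]] (array([0.4941063 , 0.06212438]), np.float64(-0.2489333683703646), np.float64(0.00023573185542966058))
side [[369.2, 278.8], [325.1, 274.2], [319.3, 290.7], [365.6, 295.8]] (array([0.49093673, 0.06184538]), np.float64(-0.24776129663309987), np.float64(0.0011428277541766993))
```

Request:
{"fn": "drive_effector", "kwargs": {"steps": [{"d": [0.0013,0.0009,0.1333]},{"d": [0.0013,0.0009,0.1333]},{"d": [0.0013,0.0009,0.1333]},{"d": [0.0013,0.0009,0.1867]},{"d": [0.0013,0.0009,0.2133]},{"d": [0.0013,0.0009,0.236]},{"d": [0.0013,0.0009,0.236]},{"d": [0.0013,0.0009,0.236]}]}}

```text
time_s: 8.42
position: [0.4992, -0.3539, 0.0236]
orientation: [0.992, 0.123, -0.0, -0.0]
ft_force: [-0.3, 0.2, 0.7]
grip_width: 0.0602
grip_force: 0.0
```

Request:
{"fn": "drive_effector", "kwargs": {"steps": [{},{},{},{},{},{},{},{},{},{},{},{}], "jaw": 0.0}}

```text
time_s: 9.42
position: [0.4989, -0.3549, 0.0234]
orientation: [0.993, 0.122, 0.0, 0.0]
ft_force: [0.3, -0.4, 0.7]
grip_width: 0.0141
grip_force: 30.0
```

In the tool's units: -0.13 m is -0.1733, -0.125 m is -0.1667.

Request:
{"fn": "drive_effector", "kwargs": {"steps": [{"d": [0,0,-0.0133]},{"d": [0,0,-0.0333]},{"d": [0,0,-0.06]},{"d": [0,0,-0.0933]},{"d": [0,0,-0.1267]},{"d": [0,0,-0.1533]},{"d": [0,0,-0.1667]},{"d": [0,0,-0.1733]},{"d": [0,0,-0.1733]}]}}

```text
time_s: 10.17
position: [0.499, -0.3549, 0.1538]
orientation: [0.993, 0.122, 0.0, 0.0]
ft_force: [0.3, 0.4, -4.0]
grip_width: 0.0141
grip_force: 30.0
```

```bash
python3 - <<'E'
from h import *
print(togo((.4925,.062,.153),down(-.248-np.pi/2)),sense()["moment"])
E
```

```text
(array([ 0.0947, -0.406 ,  0.0006]), array([ 0.   , -0.   ,  0.493])) [-0.00301723  0.01650226 -0.02405593]
```

In the tool's units: -0.342 m is -0.456, -0.33 m is -0.44, 0.415 rad is 0.1038.

Request:
{"fn": "drive_effector", "kwargs": {"steps": [{"d": [0.004,-0.016,0],"turn_vec": [0,0,0.0038]},{"d": [0.012,-0.048,0],"turn_vec": [0,0,0.0113]},{"d": [0.0213,-0.0933,0],"turn_vec": [0,0,0.0213]},{"d": [0.032,-0.14,0],"turn_vec": [0,0,0.0325]},{"d": [0.044,-0.1867,0],"turn_vec": [0,0,0.0425]},{"d": [0.0547,-0.2333,0],"turn_vec": [0,0,0.0525]},{"d": [0.0653,-0.28,0],"turn_vec": [0,0,0.0638]},{"d": [0.076,-0.3267,0],"turn_vec": [0,0,0.075]},{"d": [0.0867,-0.3733,0],"turn_vec": [0,0,0.085]},{"d": [0.096,-0.4133,0],"turn_vec": [0,0,0.0938]},{"d": [0.1027,-0.44,0],"turn_vec": [0,0,0.1]},{"d": [0.1067,-0.456,0],"turn_vec": [0,0,0.1038]}]}}

```text
time_s: 11.17
position: [0.4925, -0.0003, 0.152]
orientation: [0.996, -0.084, -0.001, -0.0]
ft_force: [1.0, -0.6, -2.8]
grip_width: 0.0137
grip_force: 30.0
```

```bash
python3 - <<'E'
from h import *
print(togo((.4925,.062,.153),down(-.248-np.pi/2)))
E
```

```text
(array([-0.0104, -0.0614, -0.001 ]), array([-0.   ,  0.002,  0.08 ]))
```

In the tool's units: -0.0614 m is -0.0819, -0.05 m is -0.0667, 0.08 rad is 0.02.

Request:
{"fn": "drive_effector", "kwargs": {"steps": [{"d": [-0.004,-0.0267,0],"turn_vec": [0,0,0.0075]},{"d": [-0.008,-0.048,0],"turn_vec": [0,0,0.0138]},{"d": [-0.012,-0.0667,0],"turn_vec": [0,0,0.0188]},{"d": [-0.0139,-0.0819,0],"turn_vec": [0,0,0.02]},{"d": [-0.0139,-0.0819,0],"turn_vec": [0,0,0.02]},{"d": [-0.0139,-0.0819,0],"turn_vec": [0,0,0.02]},{"d": [-0.0139,-0.0819,0],"turn_vec": [0,0,0.02]},{"d": [-0.0139,-0.0819,0],"turn_vec": [0,0,0.02]}]}}

```text
time_s: 11.83
position: [0.4936, 0.0575, 0.1528]
orientation: [0.992, -0.125, -0.0, 0.0]
ft_force: [0.6, -1.2, -3.6]
grip_width: 0.0136
grip_force: 30.0
```

```bash
python3 - <<'E'
from h import *
print(togo((.4925,.062,.103),down(-.248-np.pi/2)),sense()["position"])
o=[]
for n,(u,v) in dict(top=(225,215),side=(300,215),wrist=(0,0)).items():
    c=read_camera(n);i=c["pixels"][:,:,::-1]
    if n=="wrist": i=cv2.resize(i,(400,300))
    else: i=cv2.resize(i[v:v+75,u:u+100],(400,300),interpolation=2)
    o.append(i)
cv2.imwrite("pics/h1.png",np.vstack([np.hstack(o[:2]),np.hstack([o[2],o[2]*0])]))
E
```

```text
(array([-0.0021, -0.0041,  0.0498]), array([ 0.001,  0.001, -0.003])) [0.49358427 0.05747811 0.15277251]
```

View pics/h1.png

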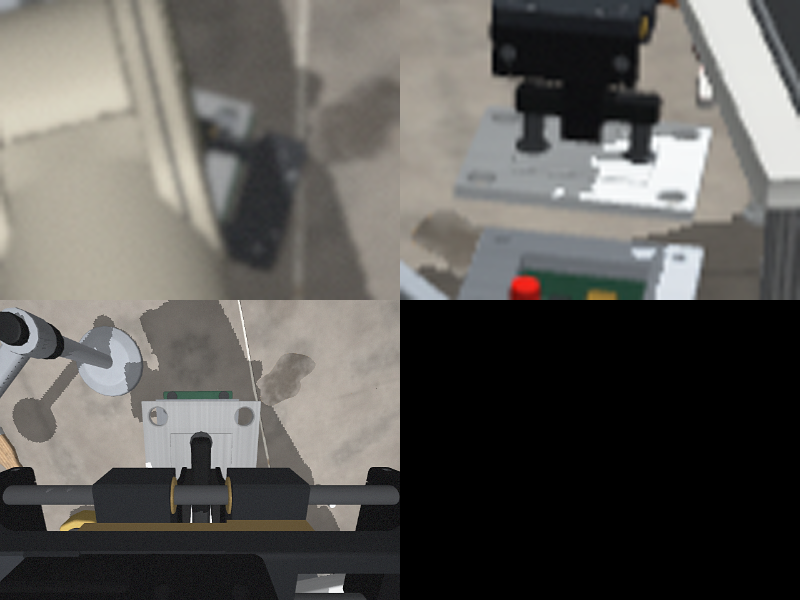

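Side view: the plate is held level above the housing with all four holes visible. Wrist view: the two far holes show at (157,416) and (244,416). I'll go down part-way and measure.

In the tool's units: 0.035 m is 0.0467, 0.032 m is 0.0427.

Request:
{"fn": "drive_effector", "kwargs": {"steps": [{"d": [-0.0013,-0.0027,0.0107]},{"d": [-0.0027,-0.0053,0.0213]},{"d": [-0.0027,-0.0053,0.032]},{"d": [-0.0027,-0.0053,0.0427]},{"d": [-0.0027,-0.0053,0.0467]},{"d": [-0.0027,-0.0053,0.0467]},{"d": [-0.0027,-0.0053,0.0467]},{"d": [-0.0027,-0.0053,0.0467]}]}}

```text
time_s: 12.65
position: [0.4931, 0.063, 0.1186]
orientation: [0.992, -0.125, 0.0, -0.0]
ft_force: [0.5, -0.0, -3.6]
grip_width: 0.0136
grip_force: 30.0
```

```bash
python3 - <<'E'
from h import *
print(togo((.4925,.062,.103),down(-.248-np.pi/2)),sense()["position"])
def ax(o,u,v,k,st):
    for a in range(0,o.shape[1],k*st): cv2.putText(o,str(u+a//k),(a,8),0,.3,(0,0,255),1);cv2.line(o,(a,10),(a,14),(0,0,255),1)
    for b in range(k*st,o.shape[0],k*st): cv2.putText(o,str(v+b//k),(0,b+3),0,.3,(0,0,255),1);cv2.line(o,(20,b),(26,b),(0,0,255),1)
    return o
s=read_camera("side")["pixels"][235:310,305:385,::-1];w=read_camera("wrist")["pixels"][150:260,200:440,::-1]
o=np.zeros((600,800,3),np.uint8)
o[:375,:400]=ax(cv2.resize(s,None,fx=5,fy=5,interpolation=2),305,235,5,10)
w=ax(cv2.resize(w,None,fx=3,fy=3,interpolation=2),200,150,3,20);w=w[:225];o[375:,:720]=w
cv2.imwrite("pics/h2.png",o)
E
```

```text
(array([-0.0003,  0.0012,  0.0156]), array([-0.   , -0.   , -0.002])) [0.49309535 0.06304597 0.11857286]
```

View pics/h2.png

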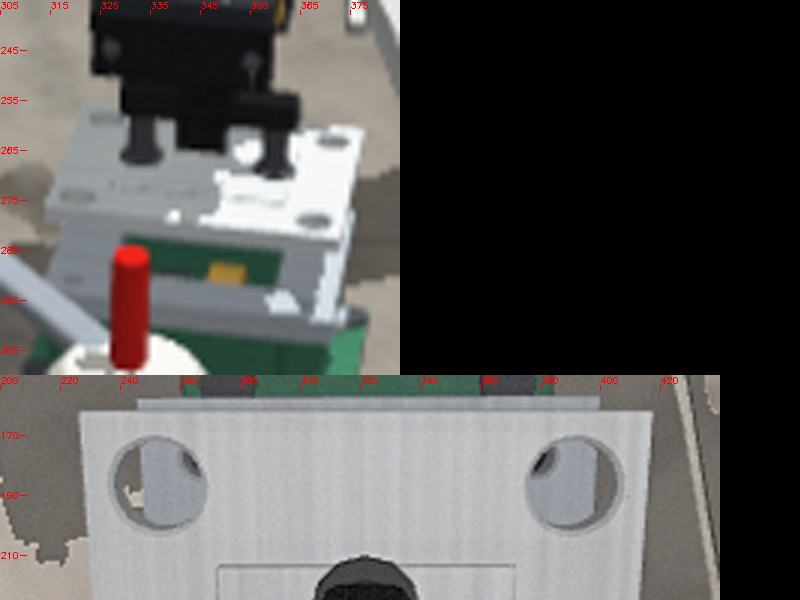

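Side-view cover holes (top face): (371.6,263.2), (326.2,258.6), (320.6,274), (367.8,279). Wrist view: (252.7,186) and (391.3,186.7), with the threads showing symmetrically through them at about (264,179) and (381,179).

```bash
python3 - <<'E'
from h import *
s=read_camera("side");w=read_camera("wrist")
U=[(371.6,263.2),(326.2,258.6),(320.6,274),(367.8,279)]
# side order like threads(): idx0 (369,279)...
T=[[369.2,278.8],[325.1,274.2],[319.3,290.7],[365.6,295.8]]
z=sense()["position"][2]-.0234+.008
print(z,fit([back(s,u,z) for u in U],L)); print(fit([back(s,u,.06) for u in T],L))
g=R.from_rotvec([0,0,-.248])
for i in range(4): print(i,"thread in wrist",proj(w,g.apply((*L[i],.06))+(.4925,.062,0)))
W=[back(w,u,z) for u in [(252.7,186),(391.3,186.7)]];print(np.round(W,4))
print("thread xy",[np.round(g.apply((*l,0))+(.4925,.062,0),4)[:2] for l in L])
E
```

```text
0.10323841649535015 (array([0.48869791, 0.06412047]), np.float64(-0.2513307714036178), np.float64(0.0007042100512932858))
(array([0.49096368, 0.06188379]), np.float64(-0.24804246835192212), np.float64(0.0011827523604027515))
0 thread in wrist [373.18359229 321.99963683]
1 thread in wrist [379.21276984 180.36675788]
2 thread in wrist [267.5257848  180.51889885]
3 thread in wrist [273.51682958 322.07056433]
[[0.5531 0.0859 0.1032]
 [0.5344 0.014  0.1032]]
thread xy [array([0.433 , 0.0389]), array([0.5338, 0.0134]), array([0.552 , 0.0851]), array([0.4512, 0.1106])]
```

In the tool's units: 0.0152 m is 0.0203, 0.001 m is 0.0013, -0.002 rad is -0.0005.

Request:
{"fn": "drive_effector", "kwargs": {"steps": [{"d": [0,0.0013,0.0053],"turn_vec": [0,0,-0.0005]},{"d": [0,0.0013,0.0107],"turn_vec": [0,0,-0.0005]},{"d": [0,0.0013,0.016],"turn_vec": [0,0,-0.0005]},{"d": [0,0.0013,0.0203],"turn_vec": [0,0,-0.0005]},{"d": [0,0.0013,0.0203],"turn_vec": [0,0,-0.0005]},{"d": [0,0.0013,0.0203],"turn_vec": [0,0,-0.0005]},{"d": [0,0.0013,0.0203],"turn_vec": [0,0,-0.0005]},{"d": [0,0.0013,0.0203],"turn_vec": [0,0,-0.0005]}]}}

```text
time_s: 13.52
position: [0.4928, 0.0621, 0.1033]
orientation: [0.992, -0.124, 0.0, 0.0]
ft_force: [0.1, 0.6, -2.8]
grip_width: 0.0137
grip_force: 30.0
```

```bash
python3 - <<'E'
from h import *
print(togo((.4925,.062,.103),down(-.248-np.pi/2)),sense()["position"])
def ax(o,u,v,k,st):
    for a in range(0,o.shape[1],k*st): cv2.putText(o,str(u+a//k),(a,8),0,.3,(0,0,255),1);cv2.line(o,(a,10),(a,14),(0,0,255),1)
    for b in range(k*st,o.shape[0],k*st): cv2.putText(o,str(v+b//k),(0,b+3),0,.3,(0,0,255),1);cv2.line(o,(20,b),(26,b),(0,0,255),1)
    return o
s=read_camera("side")["pixels"][235:310,305:385,::-1];wc=read_camera("wrist");w=wc["pixels"][150:225,200:440,::-1]
t=read_camera("top")["pixels"][190:340,160:320,::-1]
g=R.from_rotvec([0,0,-.248])
print([proj(wc,g.apply((*L[i],.06))+(.4925,.062,0)).round(1) for i in (1,2)],[proj(wc,g.apply((*L[i],.088))+(.4925,.062,0)).round(1) for i in (1,2)])
o=np.zeros((600,800,3),np.uint8)
o[:375,:400]=ax(cv2.resize(s,None,fx=5,fy=5,interpolation=2),305,235,5,10);o[:375,400:]=cv2.resize(t,(400,375))
o[375:,:720]=ax(cv2.resize(w,None,fx=3,fy=3,interpolation=2),200,150,3,20)
cv2.imwrite("pics/h3.png",o)
E
```

```text
(array([-0.0003,  0.0001,  0.0003]), array([-0., -0., -0.])) [0.49278296 0.0620673  0.10329497]
[array([382. , 182.4]), array([262.1, 182.4])] [array([391.1, 187.4]), array([253. , 187.3])]
```

View pics/h3.png

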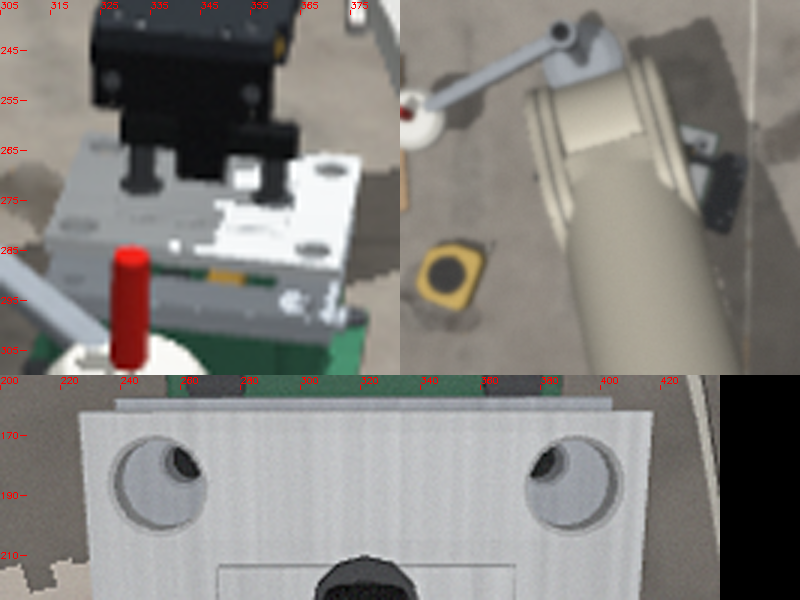

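The side view shows cover holes at (371.2,269), (325.8,264), (321,279.8) and (367.8,284.6). In the wrist view the threads sit about 3 px higher than predicted, while the holes sit only about 1 px higher. That suggests the plate needs about 2 mm along housing +x. The lamp in the top crop is well clear, and I'll check the offset numerically.

```bash
python3 - <<'E'
from h import *
s=read_camera("side");w=read_camera("wrist");p=sense()["position"];z=p[2]-.0154
a=fit([back(s,u,z) for u in [(371.2,269),(325.8,264),(321,279.8),(367.8,284.6)]],L)
b=fit([back(s,u,.06) for u in [[369.2,278.8],[325.1,274.2],[319.3,290.7],[365.6,295.8]]],L)
G=R.from_rotvec([0,0,.248])
print("side: thread-cover in housing axes",G.apply((*(b[0]-a[0]),0)),a[1]-b[1])
H=[back(w,u,z) for u in [(391.3,186.5),(252.7,186.2)]];T=[back(w,u,.06) for u in [(381.5,179.7),(262,179.5)]]
print("wrist",G.apply(np.mean(T,0)-np.mean(H,0)))
Q=R.from_quat(sense()["orientation"]);print(Q.inv().apply(G.inv().apply((.002,0,0))))
E
```

```text
side: thread-cover in housing axes [ 2.79933742e-03 -1.71485149e-05  0.00000000e+00] 0.0007506663740760033
wrist [ 0.00120792  0.00012976 -0.02781428]
[ 1.99999988e-03 -4.37781218e-07  5.23560272e-07]
```

Both cameras agree: move about 2 mm along tool x.

In the tool's units: 0.002 m is 0.0027, 0.001 m is 0.0013.

Request:
{"fn": "drive_effector", "kwargs": {"steps": [{"d": [0.0013,0,0]},{"d": [0.0027,0,0]},{"d": [0.0027,0,0]},{"d": [0.0027,0,0]},{"d": [0.0027,0,0]},{"d": [0.0027,0,0]},{"d": [0.0027,0,0]},{"d": [0.0027,0,0]}]}}

```text
time_s: 14.43
position: [0.4945, 0.0616, 0.1031]
orientation: [0.992, -0.124, 0.0, 0.0]
ft_force: [-0.0, 0.7, -3.9]
grip_width: 0.0135
grip_force: 30.0
```

```bash
python3 - <<'E'
from h import *
print(togo((.4925,.062,.103),down(-.248-np.pi/2)),sense()["position"])
s=read_camera("side")["pixels"][235:310,305:385,::-1];w=read_camera("wrist")["pixels"][150:225,200:440,::-1]
o=np.zeros((600,800,3),np.uint8)
o[:375,:400]=cv2.resize(s,None,fx=5,fy=5,interpolation=2)
o[375:,:720]=cv2.resize(w,None,fx=3,fy=3,interpolation=2)
cv2.imwrite("pics/h4.png",o)
E
```

```text
(array([-0.0021,  0.0001,  0.0001]), array([ 0., -0., -0.])) [0.49453317 0.0615588  0.1031128 ]
```

View pics/h4.png

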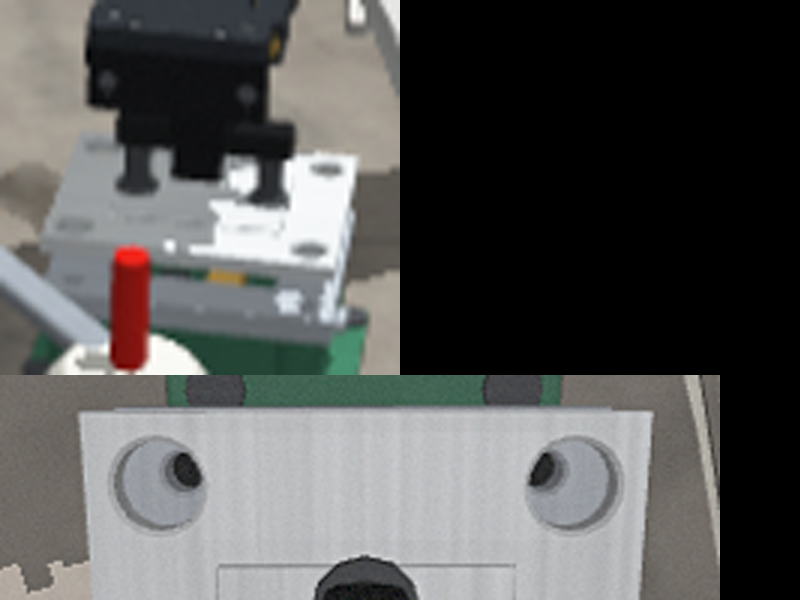

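The threads now sit about 15 crop-px above the hole centres and about 27 px inward. That matches the prediction for perfect alignment (15 and 27).

```bash
python3 -c "
from station import order
print(order.finish_job())"
```

```text
the job is handed in; nothing more can be done
None
```

The lamp arm is swung about 1.5 rad to the left, and the cover is gripped by its handle and held level about 20 mm above the housing, its holes lined up over the threads to about 1 mm by the cameras; the job is handed in.

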